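# Tip a drawer front over against the assembly board

## Task

The oak drawer front with the finger-pull lip lies bored face down in front of the grey assembly board. Push it up against the board's edge and tip it over that edge, so that it stands up and falls over onto the board with its bored face up, then slide it away from you until its lip is fully home along the wooden strip. Push gently throughout (never harder than 25 N), and leave the tools and fittings lying around it where they are.

Things in the scene. Friction and masses are not known exactly. Their poses are not given: they have to be found in the camera images.
- board: Grey laminate board lying fixed on the table, 170 mm (x) by 340 mm (y), 22 mm thick; origin at the centre of its underside, z up. Its own +x points away from the robot. Its straight upright side at x = -85 mm, which faces the robot, is the 22 mm high wall to tip against. On its top a brown wooden strip (18 mm deep, 300 mm long, standing 22 mm above the board) runs along y with its robot-side face at x = +55 mm. All is rigid.
- board_edge (a point): Middle of the board's top edge on the robot side (board x = -85 mm, 22 mm above the table), axes as the board's.
- strip_face (a point): Foot of the wooden strip's robot-side face, at its middle (board x = +55 mm, on the board's top, 22 mm above the table), axes as the board's.
- front_mid (a point): Centre of the loose drawer front, a flat oak-veneered panel 120 mm (x) by 160 mm (y) by 16 mm thick, 0.15 to 0.3 kg. Its z axis points out of the plain face (up at the start); the opposite face has two 15 mm and four 8 mm dark bores. It starts 25 to 50 mm clear of the board's edge, turned up to 0.2 rad against it.
- front_lip (a point): Middle of the outer edge of the front's finger-pull lip, 60 mm from its centre along its own -x (robot's side at the start). The outermost 12 mm there are rebated from the bored face to 6 mm thick, flush with the plain face: at the start the lip is 10 to 16 mm above the table, with a gap under it. Pushed against the board at about 8 N it sticks to a fingertip and can be swung up with it.
- screwdriver: Bystander: red screwdriver 200 mm long, lying on the table.
- hex_key: Bystander: L-shaped steel hex key, 85 by 28 mm.
- mallet: Bystander: grey nylon mallet with wooden handle, 240 mm long.
- tray: Bystander: clear parts tray 110 by 160 by 30 mm.
- cam_lock: Bystander: zinc cam lock, 15 mm across and 12 mm high, standing on the left (+y) end of the board.
- cam_lock2: Bystander: zinc cam lock like the other, on the right (-y) end of the board.
- side_panel: Bystander: narrow plain oak panel 200 by 70 by 12 mm, without lip or bores.
Not all that is in view belongs to the job. What is shaped like the part that bears front_mid but purple or red is not meant.

How it is judged:
On the way, in this order (a step that is already met when the one before it is completed fails the run):
1. the drawer front is up against the board's edge, still plain face up (x of front_mid in the frame of board_edge above -0.066 m and angle between front_mid's own z axis and vertical below 0.7 rad and height (world z) of front_mid below 0.04 m), for 0.05 s.
2. the drawer front stands on edge against the board's edge (angle between front_mid's own z axis and vertical between 1.2 and 2.1 rad and contact force between front and board above 0.05 N and x of front_mid in the frame of board_edge below 0.03 m), for 0.03 s.
At the end, for the whole second after the job is handed in: The drawer front lies flat on the board, bored face up, at rest; its lip edge is within 4 mm of the strip's face and parallel to it within 0.04 rad, and its middle is within 55 mm of the strip's middle along the strip (angle between front_mid's own z axis and vertical above 3.08 rad and height (world z) of front_mid between 0.027 and 0.033 m and x of front_lip in the frame of strip_face between -0.004 and 0.003 m and y of front_lip in the frame of strip_face between -0.055 and 0.055 m and angle between the y axis of front_mid and the y axis of board, either way round below 0.04 rad and linear speed of front below 0.01 m/s); the robot touches nothing.
It fails at once if the robot presses on the drawer front with more than 25 N (contact force between any of the fingers, the arm and front above 25 N).
It fails at once if a bystander is shoved more than 20 mm (distance of any of screwdriver, hex_key, mallet, tray, cam_lock, cam_lock2, side_panel from where it was at the start of the episode above 0.02 m).
It also fails if it takes over 64 s, if anything falls off the work surface, if the arm or the gripper's body presses on something with over 40 N, if the wrist force passes 120 N, or if a joint passes its speed limit or range.

## Robot

A 6-joint arm with a two-finger parallel gripper is mounted at the origin on the work surface. World frame = base frame: x ahead of the robot, y to its left, z up, the work surface at z = 0. Lengths are in m, angles in rad, forces in N, time in s.
With the tool pointing down it reaches from about 0.275 to 0.725 m from the base axis. Payload 5.6 kg.
Tool frame: the origin (TCP) lies midway between the tips of the shut fingers; the grasp point (between the pads) lies 19 mm behind it; z points along the fingers, y is the direction in which the jaws open and shut (so a half turn about z gives the same grasp; the last joint's range is limited). The gripper opens to 85 mm and grips with 20 to 120 N. Pads are 22 mm wide; open, the fingers measure 114 mm over their backs; the gripper's body (76 mm by 85 mm) begins 54 mm behind the grasp point. The pads swing forward as they close: fully open they stand 13 mm farther back than shut.
Start: joints at [1.445, 0.255, 0.108, 0, -1.424, -0.285], TCP at [0.22, 0.504, 0.231] pointing down, gripper open.
Joint ranges: [-2.95, 2.95], [-1.21, 1.97], [-1.09, 1.5], [-2.87, 1.71], [-2.94, -0.07], [-3.05, 3.05]. Speed limits (rad/s): [2.57, 2.57, 3.14, 3.14, 3.14, 3.14].

## Interface

Orientations are given as [roll, pitch, yaw] about the fixed x, y, z axes, in that order (R = Rz(yaw) Ry(pitch) Rx(roll)).
In Python, from bench import get_obs, get_image, camera_params, job_done gives the robot as it stands. The module is installed in compiled form; this text tells all that it offers.
- The arm moves only by the tool drive_tool, never from a script. Its argument "rows" is a list of rows, each an object with "xyz": the shift along the tool's x, y, z in mm, a list of three; "turn": the turn about the tool's z in degrees; "hand": the finger opening in mm, from 0 to 85.4. A call has 1 to 5 rows; each row shifts and turns the commanded pose from where the row before left it, along the tool's axes as they then stand; what a row does not reach is not made up. A row lasts 1/12 s, in which the tool goes at most 41.7 mm and 7.16 degrees, less where a joint would pass 70% of its speed; a pose out of reach is approached as far as the arm can. A call is refused whole if a number of a shift passes 41.7 or a number of a turn 7.16, either way. A call with a gripper value outside its range is refused whole. The fingers move at their own pace and stop on an object; "newtons" is the grip in N (left out, the last holds). Time passes only in rows, so rows that do not move let the fingers close. It gives the time, the measured TCP pose, the force and the opening at its end, in the units of the state.
- get_obs(): the state, without advancing time (a new reading comes with each control period).
- get_image(name): name is "scene" or "side" or "wrist"; returns (picture, depth): 480x640x3 uint8, blue, green, red; 480x640 float32, m along the optical axis (not along the pixel's ray), 0 where there is no reading.
- camera_params(name): a dict with "fx", "fy", "cx", "cy" (pixels), "R" (3x3) and "t" (3): a world point X has camera coordinates R X + t. Camera axes: x right, y down, z forward; pixel columns grow to the right and rows downward; lengths in m; the calibration is good to about 2 mm. A picture is of the moment at which its call begins: read the wrist's pose just before it. camera_params takes no time and is no camera call; for the wrist camera it gives the pose at the moment of the call.
- job_done(): hands the job in, once; it reports no verdict.
The state is a dict: "time": time; "q": joint angles; "joint_velocities": joint speeds; "effort": joint torques, N m; "eef_pos": TCP position; "tcp_rot": TCP orientation; "contact_force": force on the tool from outside, world axes, zero at the start; "wrist_torque": the same for the moment, N m; "width": finger opening in m.
Only numpy, scipy, OpenCV 4.12 (cv2) and the standard library are available. Lean on these libraries where they do the work, as an engineer would, in place of code of your own. Each camera call takes 0.05 s, during which the arm holds its last target. There are 200 camera calls.

## Working session

There is one attempt and no reset: what is moved stays moved. The work goes in short steps, Python scripts to look and compute and a tool call to move; the robot and the scene stay as the last step left them, time stands still between calls to the robot, and variables do not carry over. Pictures are saved under pics/ and viewed, about 8 in all and at most 12, crops included, and the job is handed in when it is done.

Besides the shell and the picture viewer there is one more tool, called by a JSON object that holds its "name" and its "arguments", one argument or row to a line. drive_tool: Moves the arm, as the interface text tells. Its arguments: {"type":"object","properties":{"rows":{"type":"array","items":{"type":"object","properties":{"xyz":{"type":"array","items":{"type":"number"}},"turn":{"type":"number"},"hand":{"type":"number"}}}},"newtons":{"type":"number"}},"required":["rows"]}

```bash
mkdir -p pics; cat > h.py <<'E'
import numpy as np, cv2
from bench import get_obs,get_image,camera_params,job_done
def world(name,dep,us,vs,P=None):
    P=P or camera_params(name); us=np.asarray(us,float); vs=np.asarray(vs,float)
    d=dep[vs.astype(int),us.astype(int)]
    c=np.stack([(us-P['cx'])/P['fx']*d,(vs-P['cy'])/P['fy']*d,d],-1)
    return (c-P['t'])@np.asarray(P['R'])
def ray(name,u,v,z,P=None):
    P=P or camera_params(name); R=np.asarray(P['R']); C=-R.T@np.asarray(P['t'])
    d=R.T@np.array([(u-P['cx'])/P['fx'],(v-P['cy'])/P['fy'],1]); return C+d*(z-C[2])/d[2]
E
python3 - <<'E'
from h import *
a,da=get_image('scene'); b,db=get_image('side')
cv2.imwrite('pics/scene.png',a); cv2.imwrite('pics/side.png',b); np.savez('s.npz',a=a,da=da,b=b,db=db)
o=get_obs(); print(o['time'],o['eef_pos'],o['tcp_rot'],o['contact_force'])
for n in('scene','side'):
  P=camera_params(n); R=np.array(P['R']); print(n,-R.T@P['t'],R[2])
E
```

```text
0.1 [0.21940965 0.50387456 0.23051373] [ 3.13994945e+00 -5.30823619e-05 -4.10847215e-01] [-0.32177751 -1.18474436  1.02517547]
scene [ 1.29013263 -0.47135296  0.71571836] [-0.71841043  0.38629562 -0.57849991]
side [0.03364648 1.05392187 1.3098083 ] [ 0.2666097  -0.62288018 -0.73548593]
```

View pics/scene.png

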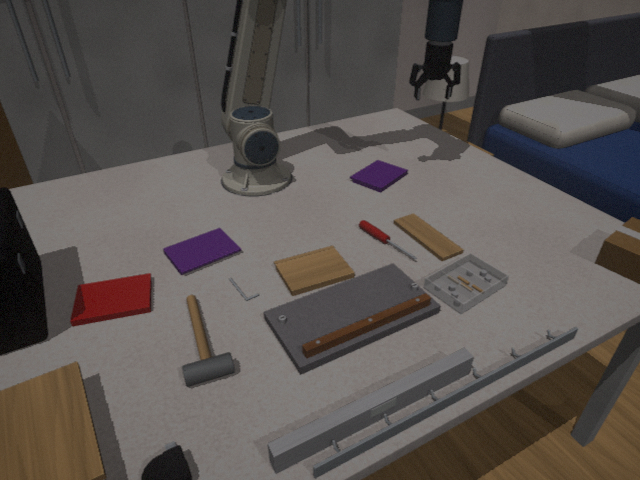

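View pics/side.png

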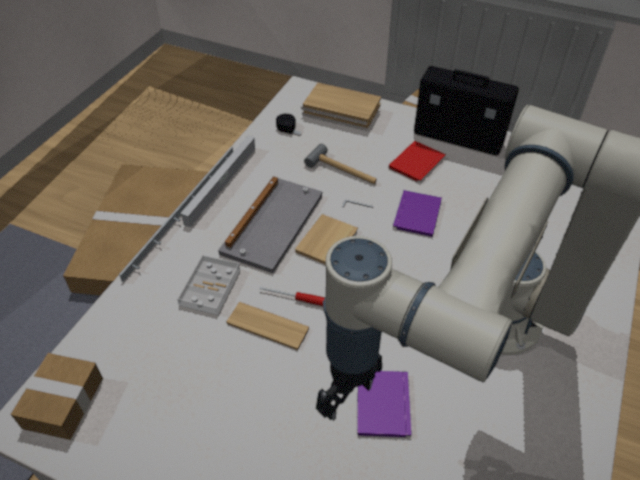

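The scene view shows the front at about px (275–353, 248–292) and the board with corners (265,317), (392,266), (439,303) and (300,362). The hex key is at (243,288), the screwdriver at (385,240) and the cam locks at (283,319) and (415,287).

```bash
python3 - <<'E'
from h import *
s=np.load('s.npz')
def rect(name,img,seed,z,zr,mask):
    m=mask.astype(np.uint8); n,l=cv2.connectedComponents(m,connectivity=4)
    k=l[seed[1],seed[0]]; 
    if k==0: print('seed miss'); return
    c=max(cv2.findContours((l==k).astype(np.uint8),cv2.RETR_EXTERNAL,cv2.CHAIN_APPROX_NONE)[0],key=cv2.contourArea)
    P=camera_params(name)
    w=np.array([ray(name,u,v,z,P)[:2] for u,v in c[:,0]])
    r=cv2.minAreaRect((w*1000).astype(np.float32)); print(name,len(c),'rect c,size,ang',np.round(r[0],1),np.round(r[1],1),round(r[2],1)); print(np.round(cv2.boxPoints(r)).tolist())
for name,i,d,fs,bs in (('scene','a','da',(313,270),(330,300)),('side','b','db',(328,237),(290,220))):
    img=s[i]; dep=s[d]; hsv=cv2.cvtColor(img,cv2.COLOR_BGR2HSV); print(name,hsv[fs[1],fs[0]],hsv[bs[1],bs[0]],hsv[150,560] )
    vv,uu=np.mgrid[:480,:640]; W=world(name,dep,uu,vv)
    print('depth pts',W[fs[1],fs[0]],W[bs[1],bs[0]])
    H,S,V=cv2.split(hsv)
    rect(name,img,fs,.016,0,(S>70)&(H<30)&(V>60))
    bm=(W[...,2]>.012)&(W[...,2]<.08)&(dep>0)
    rect(name,img,bs,.022,0,(abs(W[...,2]-.022)<.012)&(S<60)&(V<125))
pts=dict(lockR=(283,319,.034),lockL=(415,287,.034),hexcorner=(246,297,.003),hexa=(232,280,.003),hexb=(257,294,.003),sdtip=(415,260,.003),sdhandle=(362,225,.015),malh=(190,297,.02),spanel=(461,248,.012),sp2=(397,217,.012),stripL=(428,296,.044),stripR=(307,350,.044))
for k,(u,v,z) in pts.items(): print(k,np.round(ray('scene',u,v,z)*1000))
E
```

```text
scene [ 17 113 117] [173  13  79] [110 129  75]
depth pts [ 0.52300067 -0.07022741  0.01343356] [ 0.63988125 -0.09059429  0.02052698]
scene 192 rect c,size,ang [521.7 -68.2] [164.4 134.3] 85.9
[[449.0, -145.0], [583.0, -155.0], [595.0, 9.0], [461.0, 19.0]]
scene 644 rect c,size,ang [689.6 -65.5] [178.1 342.9] 0.5
[[599.0, 105.0], [602.0, -238.0], [780.0, -236.0], [777.0, 107.0]]
side [ 18  97 160] [135   4 114] [ 26  14 146]
depth pts [ 0.51035085 -0.06651334  0.01379378] [ 0.63393356 -0.07327576  0.02494911]
side 143 rect c,size,ang [511.2 -54.7] [165.9 118.4] 85.3
[[445.0, -132.0], [563.0, -142.0], [577.0, 23.0], [459.0, 33.0]]
side 278 rect c,size,ang [680.6 -51.2] [171.4 346.2] 0.3
[[594.0, 121.0], [596.0, -225.0], [767.0, -224.0], [765.0, 122.0]]
lockR [ 655. -210.   34.]
lockL [707.  87.  34.]
hexcorner [ 524. -242.    3.]
hexa [ 452. -249.    3.]
hexb [ 526. -216.    3.]
sdtip [599. 176.   3.]
sdhandle [418. 136.  15.]
malh [ 482. -355.   20.]
spanel [625. 301.  12.]
sp2 [428. 246.  12.]
stripL [751.  85.  44.]
stripR [ 760. -209.   44.]
```

{"name": "drive_tool", "arguments": {
  "rows": [
    {"xyz": [0, 36, 0], "turn": -5.9, "hand": 85},
    {"xyz": [0, 36, 0], "turn": -5.9, "hand": 85},
    {"xyz": [0, 36, 0], "turn": -5.9, "hand": 85},
    {"xyz": [0, 36, 0], "turn": -5.8, "hand": 85},
    {"xyz": [20, 36, 0], "turn": 0, "hand": 85}
  ]
}}

```text
time: 0.52
eef_pos: [0.2013, 0.3281, 0.2309]
tcp_rot: [-3.142, 0.001, 0.008]
contact_force: [2.0, 0.5, 1.5]
width: 0.0851
```

{"name": "drive_tool", "arguments": {
  "rows": [
    {"xyz": [20, 36, 0], "turn": 0, "hand": 85},
    {"xyz": [20, 36, 0], "turn": 0, "hand": 85},
    {"xyz": [20, 36, 0], "turn": 0, "hand": 85},
    {"xyz": [20, 36, 0], "turn": 0, "hand": 85},
    {"xyz": [20, 36, 0], "turn": 0, "hand": 85}
  ]
}}

```text
time: 0.93
eef_pos: [0.3032, 0.1478, 0.2313]
tcp_rot: [-3.141, -0.0, 0.001]
contact_force: [1.4, 0.5, 0.6]
width: 0.0846
```

{"name": "drive_tool", "arguments": {
  "rows": [
    {"xyz": [20, 36, 0], "turn": 0, "hand": 85},
    {"xyz": [20, 36, 0], "turn": 0, "hand": 85},
    {"xyz": [20, 36, 0], "turn": 0, "hand": 85},
    {"xyz": [20, 36, 0], "turn": 0, "hand": 85},
    {"xyz": [0, 0, 0], "turn": 0, "hand": 85}
  ]
}}

```text
time: 1.35
eef_pos: [0.3845, -0.0005, 0.2307]
tcp_rot: [3.139, 0.001, -0.01]
contact_force: [0.9, 1.9, -0.0]
width: 0.0852
```

```bash
python3 - <<'E'
from h import *
o=get_obs(); print(o['time'],o['eef_pos'],o['tcp_rot'],o['contact_force'],o['width'])
P=camera_params('wrist'); a,d=get_image('wrist'); cv2.imwrite('pics/w1.png',a); np.savez('w1.npz',a=a,d=d,**P)
R=np.array(P['R']); print(-R.T@P['t'],R)
E
```

```text
1.35 [ 0.38452465 -0.00046991  0.23072549] [ 3.13929682e+00  1.28586636e-03 -1.01652070e-02] [ 0.8950768   1.93124399 -0.01379688] 0.08515512630092309
[ 0.46401734 -0.00080929  0.37357976] [[-0.01036085 -0.99994489  0.0016952 ]
 [-0.95214776  0.01038345  0.30546166]
 [-0.30546243  0.00155076 -0.95220287]]
```

View pics/w1.png

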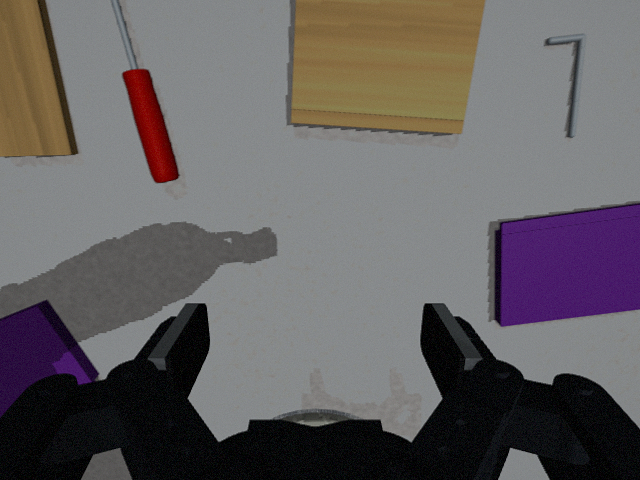

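The wrist view shows the front's lip edge running (291,125)–(463,133). The hex key is to its right and the screwdriver to its left. I'll move ahead so the board edge is in view too.

{"name": "drive_tool", "arguments": {
  "rows": [
    {"xyz": [32, 20, 0], "turn": 0, "hand": 85},
    {"xyz": [32, 20, 0], "turn": 0, "hand": 85},
    {"xyz": [32, 20, 0], "turn": 0, "hand": 85},
    {"xyz": [0, 0, 0], "turn": 0, "hand": 85},
    {"xyz": [0, 0, 0], "turn": 0, "hand": 85}
  ]
}}

```text
time: 1.82
eef_pos: [0.4795, -0.054, 0.2298]
tcp_rot: [3.141, 0.003, -0.002]
contact_force: [-0.8, 0.1, -0.2]
width: 0.0853
```

```bash
cat > wr.py <<'E'
from h import *
import sys
o=get_obs(); print(o['time'],o['eef_pos'],o['tcp_rot'][2],o['contact_force'])
P=camera_params('wrist'); a,d=get_image('wrist'); cv2.imwrite('pics/%s.png'%sys.argv[1],a)
H,S,V=cv2.split(cv2.cvtColor(a,cv2.COLOR_BGR2HSV))
vv,uu=np.mgrid[:480,:640]; W=world('wrist',d,uu,vv,P)
def rect(m,z,t):
    m=cv2.morphologyEx(m.astype(np.uint8),cv2.MORPH_OPEN,np.ones((5,5)))
    c=max(cv2.findContours(m,cv2.RETR_EXTERNAL,cv2.CHAIN_APPROX_NONE)[0],key=cv2.contourArea)
    w=np.array([ray('wrist',u,v,z,P)[:2] for u,v in c[:,0]])*1000
    r=cv2.minAreaRect(w.astype(np.float32)); print(t,np.round(r[0],1),np.round(r[1],1),round(r[2],2),cv2.boundingRect(c)); print(np.round(cv2.boxPoints(r),1).tolist())
zf=float(sys.argv[2]) if len(sys.argv)>2 else .016
m=(S>60)&(H>8)&(H<30)&(V>60)&(abs(W[...,2]-zf)<.012)
rect(m,zf,'front')
bm=(S<60)&(V<125)&(abs(W[...,2]-.022)<.009)
if len(sys.argv)<=2 and bm.sum()>500: 
    # robot-side edge: lowest board pixel per column
    cols=[u for u in range(640) if bm[:,u].sum()>8]; L=np.array([ray('wrist',u,np.where(bm[:,u])[0].max()+1,.022,P)[:2]*1000 for u in cols])
    med=np.median(L[:,0]); k=abs(L[:,0]-med)<12; f=cv2.fitLine(L[k].astype(np.float32),cv2.DIST_HUBER,0,.01,.01).ravel(); print('board edge dir,pt',f,'n',k.sum(),L[k][:,1].min(),L[k][:,1].max())
E
python3 wr.py w2
```

```text
1.8167 [ 0.47950952 -0.05403768  0.22977675] -0.001612337274593978 [-0.7992432   0.05403285 -0.15894612]
front [514.1 -63.5] [159.8 119.6] 85.82 (241, 94, 176, 137)
[[448.6000061035156, -138.89999389648438], [567.9000244140625, -147.60000610351562], [579.5999755859375, 11.800000190734863], [460.20001220703125, 20.5]]
board edge dir,pt [ 8.7167872e-03 -9.9996203e-01  6.0023413e+02 -5.8843761e+01] n 363 -231.72012665344275 107.90541433271753
```

View pics/w2.png

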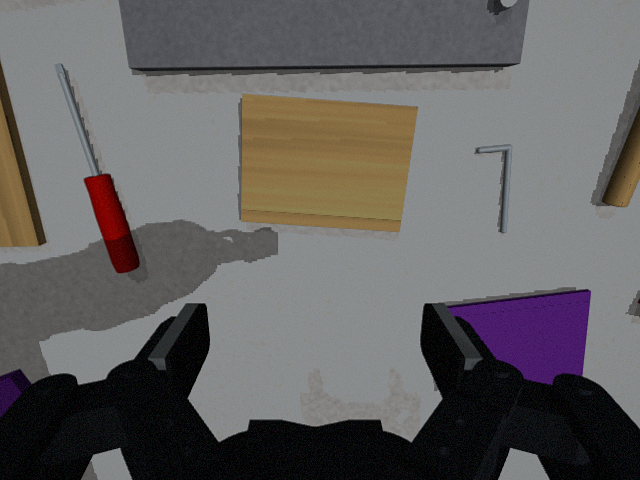

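The front measures 159.8×119.6 mm, centred at (514,-63.5) and turned about -4.2°. The board's edge is at x = 600 with yaw +0.5°, and its middle is at y ≈ -62. I'll go down behind the lip.

{"name": "drive_tool", "arguments": {
  "rows": [
    {"xyz": [-30, 4, 20], "turn": -0.6, "hand": 40},
    {"xyz": [-30, 4, 20], "turn": 0, "hand": 40},
    {"xyz": [0, 0, 40], "turn": 0, "hand": 40},
    {"xyz": [0, 0, 40], "turn": 0, "hand": 40},
    {"xyz": [0, 0, 40], "turn": 0, "hand": 40}
  ]
}}

```text
time: 2.28
eef_pos: [0.4184, -0.0613, 0.0713]
tcp_rot: [-3.14, -0.004, 0.012]
contact_force: [0.7, 0.5, 0.1]
width: 0.0401
```

{"name": "drive_tool", "arguments": {
  "rows": [
    {"xyz": [0, 0, 30], "turn": 0, "hand": 40},
    {"xyz": [0, 0, 20], "turn": 0, "hand": 40},
    {"xyz": [0, 0, 10], "turn": 0, "hand": 40},
    {"xyz": [0, 0, 0], "turn": 0, "hand": 40},
    {"xyz": [0, 0, 0], "turn": 0, "hand": 40}
  ]
}}

```text
time: 2.7
eef_pos: [0.4187, -0.0617, 0.0118]
tcp_rot: [3.141, -0.0, 0.012]
contact_force: [0.1, 0.4, 0.8]
width: 0.04
```

{"name": "drive_tool", "arguments": {
  "rows": [
    {"xyz": [6, 0, 3.5], "turn": 0, "hand": 40},
    {"xyz": [6, 0, 3.5], "turn": 0, "hand": 40},
    {"xyz": [5, 0, 0], "turn": 0, "hand": 40},
    {"xyz": [4, 0, 0], "turn": 0, "hand": 40},
    {"xyz": [3, 0, 0], "turn": 0, "hand": 40}
  ]
}}

```text
time: 3.12
eef_pos: [0.4435, -0.0625, 0.0044]
tcp_rot: [3.141, 0.001, 0.01]
contact_force: [-2.2, -0.4, 1.3]
width: 0.04
```

{"name": "drive_tool", "arguments": {
  "rows": [
    {"xyz": [2.5, 0, 0], "turn": 0, "hand": 40},
    {"xyz": [2.5, 0, 0], "turn": 0, "hand": 40},
    {"xyz": [2.5, 0, 0], "turn": 0, "hand": 40},
    {"xyz": [2.5, 0, 0], "turn": 0, "hand": 40},
    {"xyz": [2.5, 0, 0], "turn": 0, "hand": 40}
  ]
}}

```text
time: 3.53
eef_pos: [0.4557, -0.0623, 0.0043]
tcp_rot: [3.142, 0.0, 0.01]
contact_force: [-1.6, -0.3, 0.5]
width: 0.0401
```

{"name": "drive_tool", "arguments": {
  "rows": [
    {"xyz": [2, 0, 0], "turn": 0, "hand": 40},
    {"xyz": [2, 0, 0], "turn": 0, "hand": 40},
    {"xyz": [2, 0, 0], "turn": 0, "hand": 40},
    {"xyz": [2, 0, 0], "turn": 0, "hand": 40},
    {"xyz": [1, 0, 0], "turn": 0, "hand": 40}
  ]
}}

```text
time: 3.95
eef_pos: [0.465, -0.0621, 0.0043]
tcp_rot: [-3.142, -0.0, 0.01]
contact_force: [-1.3, -0.6, -0.1]
width: 0.04
```

```bash
python3 wr.py w3
```

```text
3.95 [ 0.46495392 -0.06212089  0.00428243] 0.009857889932139097 [-1.34020014 -0.55798758 -0.06761344]
front [528.2 -59.2] [101.7 160.3] 0.54 (52, 0, 515, 297)
[[476.6000061035156, 20.5], [478.20001220703125, -139.8000030517578], [579.7999877929688, -138.89999389648438], [578.2999877929688, 21.399999618530273]]
board edge dir,pt [ 8.5383374e-03 -9.9996352e-01  4.7197916e+02 -6.3021793e+01] n 35 -92.54801342249661 -34.375787260201044
```

{"name": "drive_tool", "arguments": {
  "rows": [
    {"xyz": [1, 0, 0], "turn": 0, "hand": 40},
    {"xyz": [1, 0, 0], "turn": 0, "hand": 40},
    {"xyz": [0.5, 0, 0], "turn": 0, "hand": 40},
    {"xyz": [0, 0, 0], "turn": 0, "hand": 40}
  ]
}}

```text
time: 4.33
eef_pos: [0.4673, -0.0621, 0.0043]
tcp_rot: [-3.142, -0.0, 0.01]
contact_force: [-0.8, -0.0, 0.9]
width: 0.04
```

{"name": "drive_tool", "arguments": {
  "rows": [
    {"xyz": [0.5, 0, 0], "turn": 0, "hand": 40},
    {"xyz": [0.5, 0, 0], "turn": 0, "hand": 40},
    {"xyz": [0, 0, 0], "turn": 0, "hand": 40}
  ]
}}

```text
time: 4.58
eef_pos: [0.4682, -0.0621, 0.0043]
tcp_rot: [-3.142, -0.0, 0.01]
contact_force: [-1.3, -0.8, -0.4]
width: 0.0398
```

{"name": "drive_tool", "arguments": {
  "rows": [
    {"xyz": [0.5, 0, 0], "turn": 0, "hand": 40},
    {"xyz": [0.5, 0, 0], "turn": 0, "hand": 40},
    {"xyz": [0, 0, 0], "turn": 0, "hand": 40}
  ]
}}

```text
time: 4.83
eef_pos: [0.469, -0.0621, 0.0042]
tcp_rot: [-3.142, 0.0, 0.01]
contact_force: [-1.9, 1.1, 1.1]
width: 0.0401
```

{"name": "drive_tool", "arguments": {
  "rows": [
    {"xyz": [0.5, 0, 0], "turn": 0, "hand": 40},
    {"xyz": [0.5, 0, 0], "turn": 0, "hand": 40},
    {"xyz": [0, 0, 0], "turn": 0, "hand": 40}
  ]
}}

```text
time: 5.08
eef_pos: [0.469, -0.0622, 0.0041]
tcp_rot: [3.142, 0.002, 0.01]
contact_force: [-4.6, -0.0, 3.4]
width: 0.0403
```

{"name": "drive_tool", "arguments": {
  "rows": [
    {"xyz": [0.5, 0, 0], "turn": 0, "hand": 40},
    {"xyz": [0.5, 0, 0], "turn": 0, "hand": 40},
    {"xyz": [0, 0, 0], "turn": 0, "hand": 40}
  ]
}}

```text
time: 5.33
eef_pos: [0.4691, -0.0623, 0.0039]
tcp_rot: [3.141, 0.004, 0.009]
contact_force: [-7.3, 0.2, 5.1]
width: 0.0402
```

{"name": "drive_tool", "arguments": {
  "rows": [
    {"xyz": [0.3, 0, -3], "turn": 0, "hand": 40},
    {"xyz": [0.2, 0, -3], "turn": 0, "hand": 40},
    {"xyz": [0, 0, -3], "turn": 0, "hand": 40},
    {"xyz": [0, 0, 0], "turn": 0, "hand": 40}
  ]
}}

```text
time: 5.67
eef_pos: [0.4692, -0.0623, 0.0126]
tcp_rot: [3.142, 0.005, 0.009]
contact_force: [-4.8, 0.4, -0.9]
width: 0.0401
```

```bash
python3 - <<'E'
from h import *
P=camera_params('wrist'); a,d=get_image('wrist')
H,S,V=cv2.split(cv2.cvtColor(a,cv2.COLOR_BGR2HSV))
vv,uu=np.mgrid[:480,:640]; W=world('wrist',d,uu,vv,P)
m=(S>60)&(H>8)&(H<30)&(V>60)&(d>0)&(abs(W[...,1]+.06)<.07)&(W[...,0]>.47)&(W[...,0]<.61)&(W[...,2]>0)
p=W[m]; A=np.c_[p[:,0],np.ones(len(p))]; k=np.linalg.lstsq(A,p[:,2],rcond=None)[0]; print(len(p),'tilt deg',-np.degrees(np.arctan(k[0])),'x range',np.percentile(p[:,0],[1,99]),'z',np.percentile(p[:,2],[1,99])); print(get_obs()['contact_force'])
E
```

```text
116567 tilt deg 4.027947470663702 x range [0.4831293 0.5842884] z [0.01680985 0.02513054]
[-5.34133775  0.9084559  -0.87796138]
```

The front is lifting and is tilted 4°, so it sticks to the fingertip. I'll keep following the arc.

{"name": "drive_tool", "arguments": {
  "rows": [
    {"xyz": [0.6, 0, -5.1], "turn": 0, "hand": 40},
    {"xyz": [0.6, 0, -5.1], "turn": 0, "hand": 40},
    {"xyz": [0.9, 0, -5.1], "turn": 0, "hand": 40},
    {"xyz": [1.0, 0, -5], "turn": 0, "hand": 40},
    {"xyz": [1.2, 0, -5], "turn": 0, "hand": 40}
  ]
}}

```text
time: 6.13
eef_pos: [0.4726, -0.0623, 0.0378]
tcp_rot: [3.141, 0.007, 0.009]
contact_force: [-9.1, 0.3, 1.5]
width: 0.0399
```

{"name": "drive_tool", "arguments": {
  "rows": [
    {"xyz": [1.4, 0, -4.8], "turn": 0, "hand": 40},
    {"xyz": [1.6, 0, -4.8], "turn": 0, "hand": 40},
    {"xyz": [1.7, 0, -4.6], "turn": 0, "hand": 40},
    {"xyz": [2, 0, -4.6], "turn": 0, "hand": 40},
    {"xyz": [2.2, 0, -4.4], "turn": 0, "hand": 40}
  ]
}}

```text
time: 6.55
eef_pos: [0.4819, -0.0623, 0.0614]
tcp_rot: [3.141, 0.006, 0.009]
contact_force: [-9.2, 0.8, 3.5]
width: 0.0401
```

{"name": "drive_tool", "arguments": {
  "rows": [
    {"xyz": [2.2, 0, -4.5], "turn": 0, "hand": 40},
    {"xyz": [2.5, 0, -4.4], "turn": 0, "hand": 40},
    {"xyz": [2.7, 0, -4.2], "turn": 0, "hand": 40},
    {"xyz": [3, 0, -4.1], "turn": 0, "hand": 40},
    {"xyz": [3.1, 0, -3.8], "turn": 0, "hand": 40}
  ]
}}

```text
time: 6.97
eef_pos: [0.4977, -0.0621, 0.0834]
tcp_rot: [3.141, 0.001, 0.01]
contact_force: [-4.8, 0.1, 2.8]
width: 0.0397
```

{"name": "drive_tool", "arguments": {
  "rows": [
    {"xyz": [3.5, 0, -3.4], "turn": 0, "hand": 40},
    {"xyz": [3.7, 0, -3.2], "turn": 0, "hand": 40},
    {"xyz": [3.8, 0, -3.1], "turn": 0, "hand": 40},
    {"xyz": [4, 0, -2.8], "turn": 0, "hand": 40},
    {"xyz": [4.1, 0, -2.7], "turn": 0, "hand": 40}
  ]
}}

```text
time: 7.38
eef_pos: [0.5184, -0.0616, 0.0986]
tcp_rot: [-3.142, -0.002, 0.01]
contact_force: [-1.5, 0.0, 0.1]
width: 0.04
```

{"name": "drive_tool", "arguments": {
  "rows": [
    {"xyz": [4.4, 0, -2.4], "turn": 0, "hand": 40},
    {"xyz": [4.6, 0, -2.3], "turn": 0, "hand": 40},
    {"xyz": [4.7, 0, -2.1], "turn": 0, "hand": 40},
    {"xyz": [4.8, 0, -1.9], "turn": 0, "hand": 40},
    {"xyz": [4.9, 0, -1.6], "turn": 0, "hand": 40}
  ]
}}

```text
time: 7.8
eef_pos: [0.5415, -0.0613, 0.1084]
tcp_rot: [-3.142, -0.0, 0.01]
contact_force: [-0.0, 0.4, -0.1]
width: 0.0399
```

```bash
python3 - <<'E'
from h import *
a,d=get_image('scene'); c=a[200:360,220:460]; cv2.imwrite('pics/s4.png',cv2.resize(c,None,fx=3,fy=3))
E
```

```text
(no output)
```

View pics/s4.png

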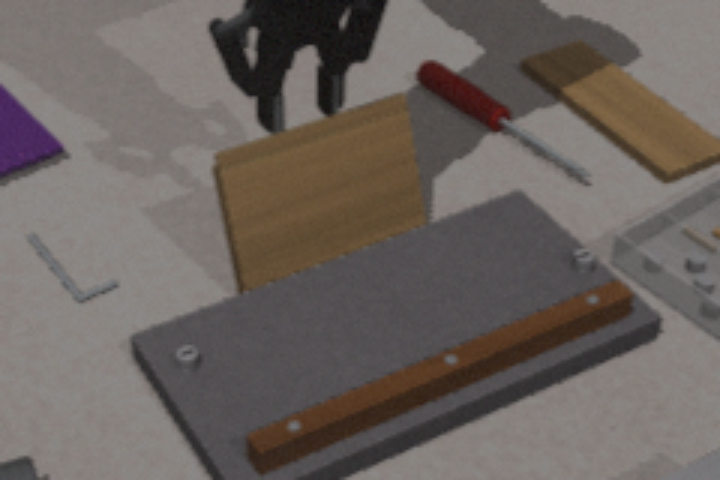

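The front stands at about 70°, plain face towards the board. I'll keep pushing it over.

{"name": "drive_tool", "arguments": {
  "rows": [
    {"xyz": [5, 0, -1.5], "turn": 0, "hand": 40},
    {"xyz": [5, 0, -1], "turn": 0, "hand": 40},
    {"xyz": [5, 0, -0.5], "turn": 0, "hand": 40},
    {"xyz": [5, 0, -0.5], "turn": 0, "hand": 40},
    {"xyz": [5, 0, 0], "turn": 0, "hand": 40}
  ]
}}

```text
time: 8.27
eef_pos: [0.5665, -0.0611, 0.1119]
tcp_rot: [3.142, -0.0, 0.01]
contact_force: [0.3, -0.3, 0.4]
width: 0.04
```

{"name": "drive_tool", "arguments": {
  "rows": [
    {"xyz": [5, 0, 0], "turn": 0, "hand": 40},
    {"xyz": [5, 0, 0], "turn": 0, "hand": 40},
    {"xyz": [4, 0, 0], "turn": 0, "hand": 40},
    {"xyz": [3, 0, 0], "turn": 0, "hand": 40}
  ]
}}

```text
time: 8.6
eef_pos: [0.5833, -0.061, 0.1116]
tcp_rot: [3.142, 0.0, 0.01]
contact_force: [0.7, 0.3, -0.2]
width: 0.0397
```

{"name": "drive_tool", "arguments": {
  "rows": [
    {"xyz": [3, 0, 0], "turn": 0, "hand": 40},
    {"xyz": [3, 0, 0], "turn": 0, "hand": 40},
    {"xyz": [3, 0, 0], "turn": 0, "hand": 40},
    {"xyz": [3, 0, 0], "turn": 0, "hand": 40},
    {"xyz": [3, 0, 0], "turn": 0, "hand": 40}
  ]
}}

```text
time: 9.02
eef_pos: [0.598, -0.0608, 0.1118]
tcp_rot: [-3.142, 0.0, 0.01]
contact_force: [0.0, 0.3, -0.1]
width: 0.0401
```

{"name": "drive_tool", "arguments": {
  "rows": [
    {"xyz": [3, 0, 0], "turn": 0, "hand": 40},
    {"xyz": [3, 0, 0], "turn": 0, "hand": 40},
    {"xyz": [3, 0, 0], "turn": 0, "hand": 40},
    {"xyz": [3, 0, 0], "turn": 0, "hand": 40},
    {"xyz": [3, 0, 0], "turn": 0, "hand": 40}
  ]
}}

```text
time: 9.43
eef_pos: [0.6132, -0.0607, 0.1118]
tcp_rot: [3.142, -0.0, 0.01]
contact_force: [-0.3, 1.1, -0.0]
width: 0.04
```

```bash
python3 - <<'E'
from h import *
a,d=get_image('scene'); c=a[200:360,220:460]; cv2.imwrite('pics/s5.png',cv2.resize(c,None,fx=3,fy=3))
E
```

```text
(no output)
```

View pics/s5.png

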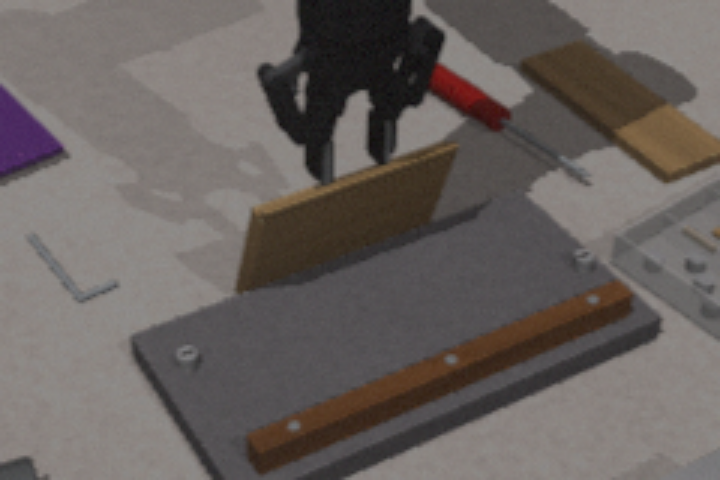

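The front leans past vertical (about 100–105°) over the board's edge. I'll carry on until it falls.

{"name": "drive_tool", "arguments": {
  "rows": [
    {"xyz": [3, 0, 0.5], "turn": 0, "hand": 40},
    {"xyz": [3, 0, 0.5], "turn": 0, "hand": 40},
    {"xyz": [3, 0, 0.5], "turn": 0, "hand": 40},
    {"xyz": [3, 0, 0.5], "turn": 0, "hand": 40},
    {"xyz": [3, 0, 0.5], "turn": 0, "hand": 40}
  ]
}}

```text
time: 9.9
eef_pos: [0.6281, -0.0605, 0.1092]
tcp_rot: [-3.142, 0.0, 0.01]
contact_force: [-0.8, 0.2, 0.6]
width: 0.0399
```

{"name": "drive_tool", "arguments": {
  "rows": [
    {"xyz": [3, 0, 0.5], "turn": 0, "hand": 40},
    {"xyz": [3, 0, 0.5], "turn": 0, "hand": 40},
    {"xyz": [0, 0, 0], "turn": 0, "hand": 40},
    {"xyz": [0, 0, 0], "turn": 0, "hand": 40}
  ]
}}

```text
time: 10.23
eef_pos: [0.6338, -0.0605, 0.1081]
tcp_rot: [3.142, 0.0, 0.01]
contact_force: [0.5, 0.1, 0.5]
width: 0.04
```

```bash
python3 - <<'E'
from h import *
a,d=get_image('scene'); c=a[200:360,220:460]; cv2.imwrite('pics/s6.png',cv2.resize(c,None,fx=3,fy=3))
E
```

```text
(no output)
```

View pics/s6.png

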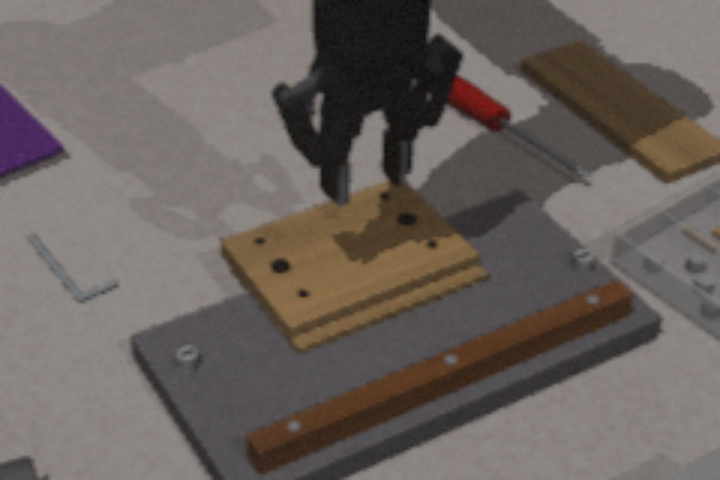

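The front has fallen bored face up onto the board, and its lip faces the strip. I'll retreat and measure.

{"name": "drive_tool", "arguments": {
  "rows": [
    {"xyz": [0, 0, -35], "turn": 0, "hand": 40},
    {"xyz": [-25, 0, -30], "turn": 0, "hand": 40},
    {"xyz": [-25, 0, -30], "turn": 0, "hand": 40},
    {"xyz": [0, 0, -20], "turn": 0, "hand": 40},
    {"xyz": [0, 0, 0], "turn": 0, "hand": 40}
  ]
}}

```text
time: 10.7
eef_pos: [0.5851, -0.0615, 0.2299]
tcp_rot: [3.141, -0.011, 0.01]
contact_force: [0.2, 0.8, 0.7]
width: 0.0401
```

```bash
python3 wr.py w7 .038
```

```text
10.7 [ 0.58514478 -0.06147514  0.2298899 ] 0.010234783991369456 [0.1766199  0.76729225 0.65922445]
front [617.7 -57.9] [118.6 159.8] 0.57 (220, 105, 184, 133)
[[557.5999755859375, 21.399999618530273], [559.2000122070312, -138.39999389648438], [677.7999877929688, -137.1999969482422], [676.2000122070312, 22.600000381469727]]
```

View pics/w7.png

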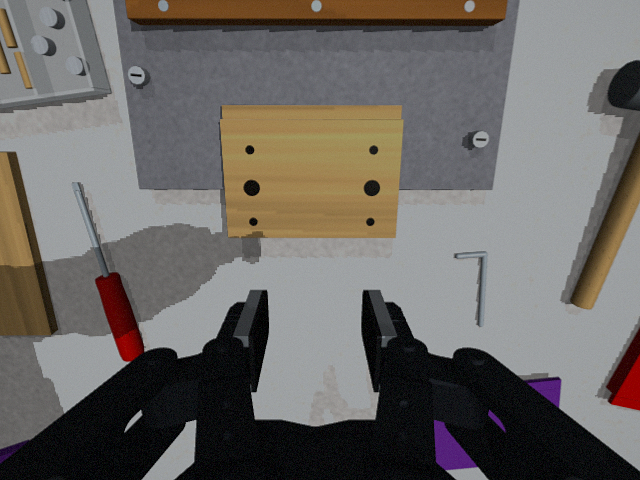

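The near edge is at x ≈ 558, yaw about 0.5° (square to the board), and the middle is at y = -58. The strip face is at x ≈ 740, so about 62 mm of sliding is left. I'll go down behind the near edge with the tips just above board height.

{"name": "drive_tool", "arguments": {
  "rows": [
    {"xyz": [-27, -1, 20], "turn": 0, "hand": 40},
    {"xyz": [-27, -1, 20], "turn": 0, "hand": 40},
    {"xyz": [0, 0, 38], "turn": 0, "hand": 40},
    {"xyz": [0, 0, 38], "turn": 0, "hand": 40},
    {"xyz": [0, 0, 38], "turn": 0, "hand": 40}
  ]
}}

```text
time: 11.17
eef_pos: [0.5289, -0.0595, 0.0675]
tcp_rot: [-3.141, -0.0, 0.01]
contact_force: [1.2, 0.7, -0.4]
width: 0.0403
```

{"name": "drive_tool", "arguments": {
  "rows": [
    {"xyz": [0, 0, 26], "turn": 0, "hand": 40},
    {"xyz": [0, 0, 15], "turn": 0, "hand": 40},
    {"xyz": [0, 0, 7], "turn": 0, "hand": 40},
    {"xyz": [0, 0, 0], "turn": 0, "hand": 40},
    {"xyz": [0, 0, 0], "turn": 0, "hand": 40}
  ]
}}

```text
time: 11.58
eef_pos: [0.5301, -0.0596, 0.0215]
tcp_rot: [3.141, 0.0, 0.01]
contact_force: [-0.8, 0.1, 0.7]
width: 0.0398
```

{"name": "drive_tool", "arguments": {
  "rows": [
    {"xyz": [4, 0, -6], "turn": 0, "hand": 40},
    {"xyz": [4, 0, 0], "turn": 0, "hand": 40},
    {"xyz": [4, 0, 0], "turn": 0, "hand": 40},
    {"xyz": [3, 0, 0], "turn": 0, "hand": 40},
    {"xyz": [3, 0, 0], "turn": 0, "hand": 40}
  ]
}}

```text
time: 12.0
eef_pos: [0.5479, -0.0593, 0.0276]
tcp_rot: [-3.141, 0.0, 0.01]
contact_force: [-1.7, 0.2, 1.8]
width: 0.0399
```

{"name": "drive_tool", "arguments": {
  "rows": [
    {"xyz": [3, 0, 0], "turn": 0, "hand": 40},
    {"xyz": [3, 0, 0], "turn": 0, "hand": 40},
    {"xyz": [3, 0, 0], "turn": 0, "hand": 40},
    {"xyz": [3, 0, 0], "turn": 0, "hand": 40},
    {"xyz": [3, 0, 0], "turn": 0, "hand": 40}
  ]
}}

```text
time: 12.42
eef_pos: [0.563, -0.0592, 0.0272]
tcp_rot: [3.142, 0.0, 0.01]
contact_force: [-1.4, -0.4, 0.8]
width: 0.0398
```

{"name": "drive_tool", "arguments": {
  "rows": [
    {"xyz": [4, 0, 0], "turn": 0, "hand": 40},
    {"xyz": [4, 0, 0], "turn": 0, "hand": 40},
    {"xyz": [4, 0, 0], "turn": 0, "hand": 40},
    {"xyz": [4, 0, 0], "turn": 0, "hand": 40},
    {"xyz": [4, 0, 0], "turn": 0, "hand": 40}
  ]
}}

```text
time: 12.83
eef_pos: [0.5832, -0.059, 0.0272]
tcp_rot: [3.142, 0.0, 0.01]
contact_force: [-1.2, 0.4, -0.5]
width: 0.0401
```

{"name": "drive_tool", "arguments": {
  "rows": [
    {"xyz": [4, 0, 0], "turn": 0, "hand": 40},
    {"xyz": [4, 0, 0], "turn": 0, "hand": 40},
    {"xyz": [3, 0, 0], "turn": 0, "hand": 40},
    {"xyz": [2, 0, 0], "turn": 0, "hand": 40},
    {"xyz": [0, 0, 0], "turn": 0, "hand": 40}
  ]
}}

```text
time: 13.25
eef_pos: [0.5964, -0.0588, 0.0273]
tcp_rot: [3.142, -0.001, 0.01]
contact_force: [0.8, -0.0, -0.9]
width: 0.0401
```

{"name": "drive_tool", "arguments": {
  "rows": [
    {"xyz": [2, 0, 0], "turn": 0, "hand": 40},
    {"xyz": [2, 0, 0], "turn": 0, "hand": 40},
    {"xyz": [2, 0, 0], "turn": 0, "hand": 40},
    {"xyz": [1.5, 0, 0], "turn": 0, "hand": 40},
    {"xyz": [1, 0, 0], "turn": 0, "hand": 40}
  ]
}}

```text
time: 13.67
eef_pos: [0.6044, -0.0588, 0.0273]
tcp_rot: [3.141, 0.0, 0.01]
contact_force: [-2.1, 0.1, 0.7]
width: 0.0401
```

{"name": "drive_tool", "arguments": {
  "rows": [
    {"xyz": [1, 0, 0], "turn": 0, "hand": 40},
    {"xyz": [1, 0, 0], "turn": 0, "hand": 40},
    {"xyz": [1, 0, 0], "turn": 0, "hand": 40},
    {"xyz": [0, 0, 0], "turn": 0, "hand": 40}
  ]
}}

```text
time: 14.0
eef_pos: [0.6075, -0.0588, 0.0273]
tcp_rot: [3.142, -0.0, 0.01]
contact_force: [-1.0, -0.9, -0.1]
width: 0.0399
```

{"name": "drive_tool", "arguments": {
  "rows": [
    {"xyz": [0.7, 0, 0], "turn": 0, "hand": 40},
    {"xyz": [0.7, 0, 0], "turn": 0, "hand": 40},
    {"xyz": [0.6, 0, 0], "turn": 0, "hand": 40},
    {"xyz": [0, 0, 0], "turn": 0, "hand": 40}
  ]
}}

```text
time: 14.33
eef_pos: [0.609, -0.0587, 0.0272]
tcp_rot: [3.142, 0.001, 0.01]
contact_force: [-3.3, 0.2, 2.4]
width: 0.0401
```

{"name": "drive_tool", "arguments": {
  "rows": [
    {"xyz": [0.7, 0, 0], "turn": 0, "hand": 40},
    {"xyz": [0.7, 0, 0], "turn": 0, "hand": 40},
    {"xyz": [0.6, 0, 0], "turn": 0, "hand": 40},
    {"xyz": [0, 0, 0], "turn": 0, "hand": 40}
  ]
}}

```text
time: 14.67
eef_pos: [0.6091, -0.0588, 0.027]
tcp_rot: [3.142, 0.005, 0.01]
contact_force: [-9.0, 1.5, 5.7]
width: 0.0401
```

The lip is home: x has stalled at 0.609 with 9 N. I'll back off, rise and check.

{"name": "drive_tool", "arguments": {
  "rows": [
    {"xyz": [-3, 0, 0], "turn": 0, "hand": 40},
    {"xyz": [-10, 0, 0], "turn": 0, "hand": 40},
    {"xyz": [-25, 0, 0], "turn": 0, "hand": 40},
    {"xyz": [0, 0, -40], "turn": 0, "hand": 40},
    {"xyz": [0, 0, -40], "turn": 0, "hand": 40}
  ]
}}

```text
time: 15.08
eef_pos: [0.5683, -0.0596, 0.1042]
tcp_rot: [3.14, 0.01, 0.01]
contact_force: [3.0, -0.1, 1.8]
width: 0.0402
```

{"name": "drive_tool", "arguments": {
  "rows": [
    {"xyz": [5, 0, -40], "turn": 0, "hand": 40},
    {"xyz": [15, 0, -40], "turn": 0, "hand": 40},
    {"xyz": [15, 0, -30], "turn": 0, "hand": 40},
    {"xyz": [0, 0, 0], "turn": 0, "hand": 40},
    {"xyz": [0, 0, 0], "turn": 0, "hand": 40}
  ]
}}

```text
time: 15.5
eef_pos: [0.6102, -0.0585, 0.2185]
tcp_rot: [-3.141, -0.006, 0.01]
contact_force: [0.2, 0.5, -0.6]
width: 0.0399
```

```bash
python3 wr.py w8 .038
```

```text
15.5 [ 0.61015517 -0.05850831  0.21852179] 0.009796456122339592 [ 0.16229841  0.5374932  -0.63834288]
front [680.4 -57.3] [117.4 159.8] 0.56 (216, 54, 198, 146)
[[620.9000244140625, 22.0], [622.5, -137.8000030517578], [739.7999877929688, -136.6999969482422], [738.2999877929688, 23.100000381469727]]
```

View pics/w8.png

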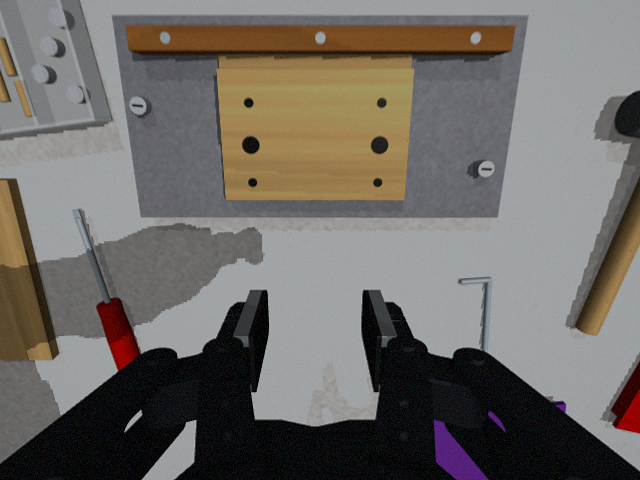

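The view shows the lip (row ≈ 55) flush along the strip (row ≈ 51), bored face up. The cam locks, hex key and screwdriver are undisturbed.

```bash
python3 -c "
from bench import job_done; print(job_done())"
```

```text
the job is handed in; nothing more can be done
None
```

I tipped the drawer front over the board's edge, bored face up, slid it home against the wooden strip, and handed the job in at about 15.5 s. No verdict was reported.

- **How it went:** I pushed the front square against the edge and swung it up by the lip. I then pushed it past vertical, so it fell onto the board, and slid it about 62 mm. The highest force I read was about 9 N sideways with nearly 6 N upwards (about 11 N in all). That was when the lip pressed home against the strip and the arm stopped advancing.
- **Final check (wrist camera):**
  - **Lip position:** the lip lies flush along the strip. By measurement it is at x ≈ 741 mm and the strip face at ≈ 740 mm, within the 2 mm calibration error.
  - **Alignment:** the front sits square to the board within about 0.1°, and about 5 mm off the strip's middle.
  - **Surroundings:** the gripper was clear of everything. The screwdriver, hex key and cam locks looked unmoved; I did not measure the bystanders again.
- **What disagreed:** at the start the scene and side cameras differed by 9–14 mm, so I used the wrist camera's figures. I did not measure the front's height on the board; I judged it flat from the picture.

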